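# Try the cover of the test box, free its catch, hold it open

### The job

Get the little test box ready for me to slide the flat brown plate in: lay the plate on the ledge in front of the box, in the middle and square, its long side pointing into the box, and let go of it. Then, before you touch the catch on the box's right, tug the closed cover upward by its black grip to learn whether it is caught; if it is, free it by sliding the catch's black thumb piece outward, away from the cover, and in either case lift the cover at least 45 degrees and finish still holding it open. Leave the plate lying on the ledge and everything else on the bench where it is.

Things in the scene. Friction and masses are not known exactly. Their poses are not given: they have to be found in the camera images.
- test_box: Grey test box fixed to the bench; origin on its underside (z = 0). x points from the ledge (front) to the hinge (back), y left, z up. In mm: base plate 12 thick, x -160..90, y -75..75; walls and cover x -53..73, y -70..70, cover top z 66, with a small ear x -50..-10 out to y -91; dark catch housing on the right, x -61..1, y -142..-92, top z 53.
- ledge_centre (a point): Middle of the open ledge before the box, on its top face 12 mm above the bench, 110 mm before the box's origin; axes as the box's. The ledge reaches 50 mm to the front of this point, 57 mm back to the cover's front, and is 134 mm wide between two rims 6 mm high.
- plate_mid (a point): Centre of the loose flat brown plate, 70 mm (its x) by 40 mm (its y) by 6 mm thick, 45 g, lying flat on the bench at either side of the box (so this point is 3 mm up); small brass spots near its corners. Its z axis points up.
- cover (a joint): Angle of the cover about its hinge at the back, rad: 0 shut, grows as the front is lifted, stop at 1.3. 140 g and a weak spring: it falls shut when let go (lifting at the grip takes 1 to 3 N). If caught, it lifts only about 0.05 rad (5 mm at the grip) and stops hard; if not, it comes up freely. The bolt is hidden, so only a tug tells.
- cover_grip (a point): Point to pinch on the cover's black upright grip lug, 24 mm above the cover's top, 90 mm above the bench when shut; moves with the cover. Lug 12 mm thick (box y), 24 mm long (box x), top 10 mm above this point, a flat foot 30 mm wide and 4 mm high under it. Pinched from its y sides it pivots between the fingertips, so the gripper may stay upright.
- cover_hinge (a point): Point on the cover's hinge axis, half-way along; 70 mm behind the box's origin, 64 mm above the bench. The axis runs along the box's y. The shut grip point lies 100 mm before it (box x) and 26 mm above it.
- catch (a joint): Travel of the catch's thumb piece, m: starts between 0 and 0.002, grows outward (to the box's -y), stop at 0.020. It is no sign of whether the cover is caught. From 0.013 on the cover is surely free. It stays where it is left; sliding it takes about 2 to 3 N.
- catch_grip (a point): Point to pinch or push on the catch's black upright thumb piece, 72 mm above the bench, moving with it. The piece is 14 mm (box x) by 12 mm (box y), its top 14 mm above this point; under it a foot 24 by 20 mm whose top is 15 mm below this point. It stands 12 mm clear of the cover's ear (ear top z = 66 mm), more as it slides out.
- fuse_carton_mid (a point): Bystander: centre of a small flat carton, 48 x 72 x 22 mm, on the bench, on the side of the box where the plate is not.
- terminal_strip_mid (a point): Bystander: centre of a white screw connector strip, 17 x 60 x 13 mm, on the bench before the box.
- flux_bottle_mid (a point): Bystander: centre of a small dark bottle, 25 mm across, 79 mm tall, to the left of the box.
- masking_tape_mid (a point): Bystander: centre of a roll of masking tape, 58 mm across, 25 mm tall, to the right of the box.
Things that resemble listed ones, but are neither listed nor needed, are in the scene too. Of the things that look like the part that bears plate_mid, the middle-sized one is meant.

How it is judged (in metres and radians):
On the way, in this order (a step that is already met when the one before it is completed fails the run):
1. the plate lies on the ledge, square and let go (x of plate_mid in the frame of ledge_centre between -0.02 and 0.02 m and y of plate_mid in the frame of ledge_centre between -0.02 and 0.02 m and z of plate_mid in the frame of ledge_centre below 0.007 m and angle between plate_mid's own z axis and vertical below 0.1 rad and angle between the x axis of plate_mid and the x axis of ledge_centre, either way round below 0.26 rad and contact force between the fingers and plate below 0.05 N), for 0.2 s.
2. the cover is tugged up while the catch is still as it was found (value of joint cover above 0.025 rad and distance of catch_grip from where it was at the start of the episode below 0.005 m), for 0.05 s.
3. the cover is lifted open (value of joint cover above 0.65 rad), for 0.2 s.
At the end, for the whole second after the job is handed in: The fingers hold the cover still, at least 0.7 rad (40 degrees) open, with over 0.5 N; nothing else touches it. The plate lies flat and free on the ledge, its centre within 20 mm of the ledge's middle each way, its long side within 15 degrees of the front-to-back direction (all of step 1 and value of joint cover above 0.7 rad and velocity of joint cover between -0.1 and 0.1 rad/s and contact force between the fingers and cover above 0.5 N and contact force between each of plate, fuse_carton, terminal_strip, flux_bottle, masking_tape and cover below 0.05 N); the arm keeps its last pose, push and grip.
It fails at once if a bystander is moved by more than 3 cm (distance of any of fuse_carton_mid, terminal_strip_mid, flux_bottle_mid, masking_tape_mid from where it was at the start of the episode above 0.03 m).
It also fails if it takes over 72 s, if anything falls off the work surface, if the arm or the gripper's body presses on something with over 40 N, if the wrist force passes 120 N, or if a joint passes its speed limit or range.

### The arm

A 7-joint arm with a two-finger parallel gripper is mounted at the origin on a cart in front of the work surface, level with it; the furniture and walls round the work are solid. World frame = base frame: x ahead of the robot, y to its left, z up, the work surface at z = 0. Lengths are in m, angles in degrees, forces in N, time in s.
With the tool pointing down it reaches from about 0.425 to 0.875 m from the base axis. Payload 4.7 kg.
Tool frame: the origin (TCP) lies at the very end of the fingers, on their centre line; the grasp point (between the pads) lies 19 mm behind it; z points along the fingers, y is the direction in which the jaws open and shut (so a half turn about z gives the same grasp; the last joint's range is limited). The gripper opens to 87 mm and grips with 3 to 60 N. Pads are 19 mm wide; open, the fingers measure 117 mm over their backs; the gripper's body (75 mm by 190 mm) begins 51 mm behind the grasp point.
Start: joints at [-72.531, 18.392, -4.016, 83.108, 1.295, 78.541, -3.26], TCP at [0.186, 0.623, 0.223] pointing down, gripper open.
Joint ranges: [-163.93, 163.93], [-17.29, 119.83], [-79.2, 71.16], [3.27, 140.29], [-89.18, 269.18], [5.43, 117.66], [-154.24, 154.24]. Speed limits (degrees/s): [147.25, 147.25, 180, 180, 180, 180, 180].

### API

Orientations are given as [roll, pitch, yaw] about the fixed x, y, z axes, in that order (R = Rz(yaw) Ry(pitch) Rx(roll)).
In Python, from cell import env, read_camera gives the robot as it stands. The module is installed in compiled form; this text tells all that it offers.
- The arm moves only by the tool step_arm, never from a script. Its argument "steps" is one flat list of numbers, 7 for each row, row after row: the shift along the tool's x, y, z in m, then the turn, a rotation vector about the tool's x, y, z in rad, then the closure, from -1 (fully open) to 1 (shut), so that 0 is half open. A call has 1 to 5 rows; each row is the pose to reach, as a shift and turn from the pose commanded when the call began, along the tool's axes at that moment; what a row does not reach only later rows make up. A row lasts 1/8 s, in which the tool goes at most 62.5 mm and 10.7 degrees, less where a joint would pass 70% of its speed; a pose out of reach is approached as far as the arm can. A call with a gripper value outside its range is refused whole. The fingers move at their own pace and stop on an object; "newtons" is the grip in N (left out, the last holds). Time passes only in rows, so rows that repeat a pose let the fingers close. It gives the time, the measured TCP pose, the force and the opening at its end, in the units of the state.
- env.get_obs(): the state, without advancing time (a new reading comes with each control period).
- read_camera(name): name is "side" or "top"; returns a dict with "color" (420x560x3 uint8, blue, green, red), "mtx" (3x3 intrinsics, pixels), "rvec" (rotation vector, rad) and "tvec" (3), from world to camera coordinates, as OpenCV has them. Camera axes: x right, y down, z forward; pixel columns grow to the right and rows downward; lengths in m; the calibration is good to about 2 mm. A picture is of the moment at which its call begins. There is no depth.
- env.sign_off(): hands the job in, once; it reports no verdict.
The state is a dict: "time_s": time; "qpos": joint angles; "joint_velocities": joint speeds; "effort": joint torques, N m; "tool_pos": TCP position; "tool_rot": TCP orientation; "force": force on the tool from outside, world axes, zero at the start; "wrist_torque": the same for the moment, N m; "grip_width": finger opening in m.
Only numpy, scipy, OpenCV 4.12 (cv2) and the standard library are available. Lean on these libraries where they do the work, as an engineer would, in place of code of your own. Each camera call takes 0.05 s, during which the arm holds its last target. There are 200 camera calls.

## Working session

There is one attempt and no reset: what is moved stays moved. The work goes in short steps, Python scripts to look and compute and a tool call to move; the robot and the scene stay as the last step left them, time stands still between calls to the robot, and variables do not carry over. Pictures are saved under pics/ and viewed, about 8 in all and at most 12, crops included, and the job is handed in when it is done.

Besides the shell and the picture viewer there is one more tool, called after "Request:" in YAML: its name, and indented under it one key for each argument. step_arm: Moves the arm, as the interface text tells. Its arguments: {"type":"object","properties":{"steps":{"type":"array","items":{"type":"number"}},"newtons":{"type":"number"}},"required":["steps"]}

```bash
mkdir -p pics; python3 - <<'E'
from cell import env, read_camera
import cv2, numpy as np
o=env.get_obs(); print({k:np.round(v,3).tolist() for k,v in o.items()})
for n in("top","side"):
    c=read_camera(n); cv2.imwrite(f"pics/{n}0.png",c["color"])
    R=cv2.Rodrigues(np.array(c["rvec"],float))[0]; print(n,np.round(c["mtx"],1).tolist(),np.round(-R.T@np.ravel(c["tvec"]),3),np.round(R,2).tolist())
E
```

```text
{'time_s': 0.0, 'qpos': [-72.53, 18.44, -4.015, 83.175, 1.297, 78.54, -3.26], 'joint_velocities': [0.059, 0.004, -0.026, 0.05, -0.014, 0.044, 0.06], 'effort': [0.0, -49.128, -0.404, -31.253, -0.064, 0.044, 0.0], 'tool_pos': [0.186, 0.622, 0.221], 'tool_rot': [-179.891, 0.007, 163.34], 'force': [0.267, 0.592, 0.024], 'wrist_torque': [-0.013, 0.021, 0.008], 'grip_width': 0.087}
top [[455.0, 0.0, 279.1], [0.0, 455.0, 206.3], [0.0, 0.0, 1.0]] [0.366 0.074 1.219] [[-0.01, -1.0, -0.02], [-0.99, 0.01, -0.15], [0.15, 0.01, -0.99]]
side [[393.8, 0.0, 285.1], [0.0, 393.8, 211.9], [0.0, 0.0, 1.0]] [0.559 0.888 0.442] [[-1.0, 0.02, 0.02], [-0.01, 0.41, -0.91], [-0.02, -0.91, -0.41]]
```

View pics/top0.png

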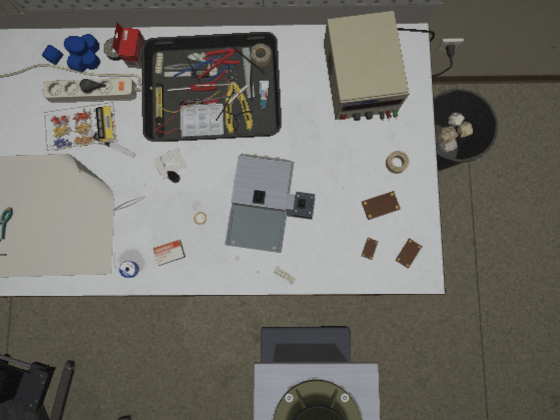

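View pics/side0.png

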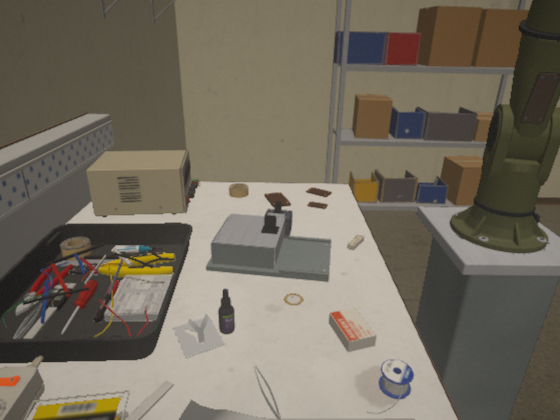

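The top view shows three brown plates: large (380,205), small (370,248) and middle-sized (408,253). It also shows the box with its cover at about (262,180), ledge at (256,228), black grip at (259,197) and catch at (303,204). The strip is at (284,275), the tape at (397,161), the carton at (168,252) and the bottle at (173,176). I'll measure the plates and confirm with one enlarged crop.

```bash
cat > h.py <<'E'
import cv2, numpy as np
from cell import env, read_camera
def cam(n):
    c=read_camera(n); c["R"]=cv2.Rodrigues(np.array(c["rvec"],float))[0]; c["t"]=np.ravel(c["tvec"]).astype(float); return c
def ray(c,uv,z):
    d=c["R"].T@np.linalg.inv(c["mtx"])@np.array([uv[0],uv[1],1.]); o=-c["R"].T@c["t"]
    return o+d*(z-o[2])/d[2]
def proj(c,P): return cv2.projectPoints(np.array(P,float).reshape(-1,3),np.array(c["rvec"],float),c["t"],c["mtx"],None)[0].reshape(-1,2)
def box(pos,yaw,P):
    a=np.radians(yaw); R=np.array([[np.cos(a),-np.sin(a),0],[np.sin(a),np.cos(a),0],[0,0,1]])
    return np.array(pos)+np.array(P,float).reshape(-1,3)@R.T
E
python3 - <<'E'
from h import *
c=cam("top"); im=c["color"]; hsv=cv2.cvtColor(im,cv2.COLOR_BGR2HSV)
roi=np.zeros(im.shape[:2],np.uint8); roi[185:275,345:435]=255
m=((im.max(2)<150)&(hsv[...,1]>70)).astype(np.uint8)*255&roi
m=cv2.morphologyEx(m,cv2.MORPH_CLOSE,np.ones((3,3)))
for k in cv2.findContours(m,cv2.RETR_EXTERNAL,cv2.CHAIN_APPROX_NONE)[0]:
    if cv2.contourArea(k)<60: continue
    w=np.array([ray(c,p,.006)[:2] for p in k.reshape(-1,2)],np.float32)*1000
    r=cv2.minAreaRect(w); print(np.round(k.reshape(-1,2).mean(0)),"centre",np.round(r[0],1),"size",np.round(np.array(r[1])+2.6,1),"ang",round(r[2],1), "pcs",np.round(cv2.boxPoints(r)).tolist())
cv2.imwrite("pics/crop1.png",cv2.resize(im[145:295,220:420],None,fx=4,fy=4,interpolation=cv2.INTER_CUBIC))
E
```

```text
[408. 253.] centre [ 429.1 -248.7] size [39.7 69.8] ang 56.0 pcs [[391.0, -245.0], [447.0, -283.0], [467.0, -252.0], [412.0, -215.0]]
[369. 248.] centre [ 441.9 -146.6] size [30.1 52.5] ang 68.2 pcs [[414.0, -150.0], [460.0, -169.0], [470.0, -143.0], [424.0, -125.0]]
[380. 205.] centre [ 557.6 -180.3] size [52.1 92.6] ang 18.0 pcs [[520.0, -145.0], [548.0, -231.0], [595.0, -215.0], [567.0, -130.0]]
```

View pics/crop1.png

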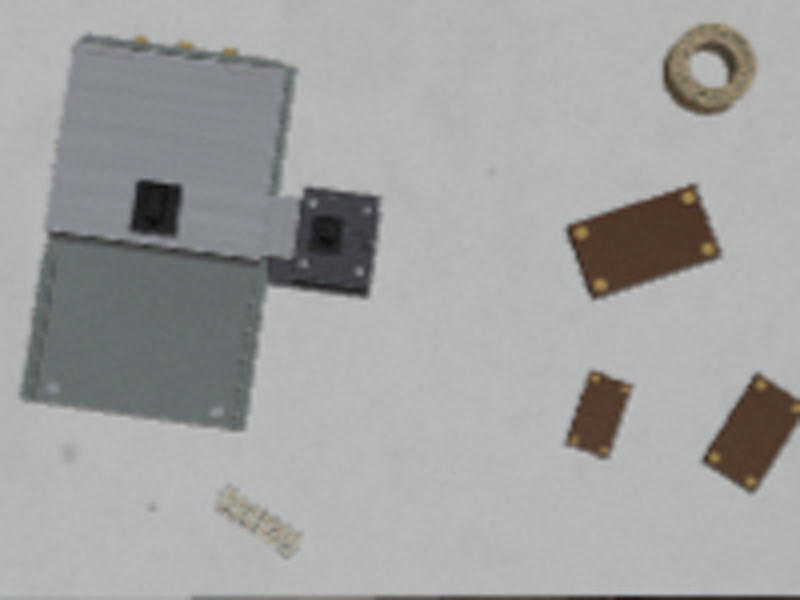

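The crop shows three plates; measured, they are 93x52, 70x40 and 52x30 mm. The middle one, at full-image (408,253), matches 70x40, so it is the one meant. Next I fit the box pose from corners: ledge front (22,400) and (243,431), cover front (48,233), housing right (368,297) and (381,197).

```bash
python3 - <<'E'
from h import *
from scipy.optimize import least_squares
c=cam("top")
q=np.array([[22,400],[243,431],[48,233],[368,297],[381,197],[265,260]],float); q=(q+.5)/4-.5+[220,145]
P=np.array([[-160,75,12],[-160,-75,12],[-53,70,66],[-61,-142,53],[1,-142,53],[-53,-70,66]])/1000
f=lambda v:(proj(c,box([v[0],v[1],0],v[2],P))-q).ravel()
s=least_squares(f,[.6,.1,-5]); x,y,yaw=s.x; print(s.x.round(4),f(s.x).round(1))
B=lambda p:box([x,y,0],yaw,np.array(p)/1000)
print("ledge",B([-110,0,12]),"grip",B([-30,0,90]),"hinge",B([70,0,64]))
for uv,z,n in(((157,200),100,"gripTop"),((325,230),86,"thumbTop"),((258,521),13,"strip")):
    w=ray(c,(np.array(uv)+.5)/4-.5+[220,145],z/1000); a=np.radians(yaw); d=w[:2]-[x,y]
    print(n,w.round(4),"in box",np.round([d[0]*np.cos(a)+d[1]*np.sin(a),-d[0]*np.sin(a)+d[1]*np.cos(a)],4))
# check in side view
s2=cam("side"); im=s2["color"].copy()
pts=[B(p)[0] for p in P*1000]+[B([-30,0,100])[0],B([-30,0,90])[0],B([-110,0,12])[0]]
for p in proj(s2,pts): cv2.circle(im,tuple(int(v*8) for v in p),12,(0,0,255),-1,shift=3)
a=np.radians(-34); 
for p in proj(s2,box([.4291,-.2487,0],-34.,np.array([[35,20,6],[35,-20,6],[-35,20,6],[-35,-20,6]])/1000)): cv2.circle(im,tuple(int(v*8) for v in p),8,(0,255,0),-1,shift=3)
cv2.imwrite("pics/side1.png",cv2.resize(im[170:290,190:390],None,fx=4,fy=4,interpolation=cv2.INTER_CUBIC))
E
```

```text
[ 0.6     0.1371 -8.8641] [-0.   0.   0.6  0.6 -0.5 -0.6  0.5 -1.   0.5  0.6 -0.9  0.4]
ledge [[0.49129214 0.15400245 0.012     ]] grip [[0.57033667 0.14167512 0.09      ]] hinge [[0.66914232 0.12626597 0.064     ]]
gripTop [0.5714 0.1408 0.1   ] in box [-0.0288 -0.0007]
thumbTop [0.5538 0.0356 0.086 ] in box [-0.03   -0.1073]
strip [0.373  0.0797 0.013 ] in box [-0.2154 -0.0917]
```

View pics/side1.png

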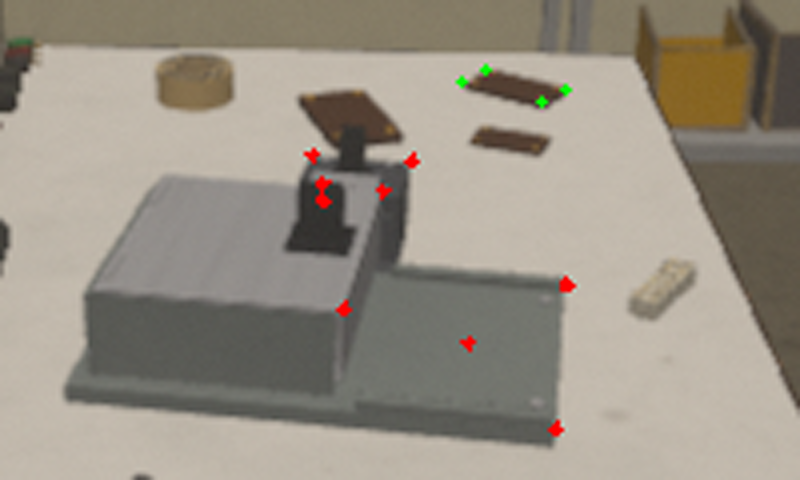

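The box fit has a residual of about 1 px and agrees with the side view within about 3 mm. The grip and thumb piece land where the description puts them. Now I move to the plate via a waypoint.

```bash
cat >> h.py <<'E'
from scipy.spatial.transform import Rotation as Ro
BX=[.6,.1371,0]; BY=-8.864
def Bp(x,y,z): return box(BX,BY,np.array([x,y,z])/1000)[0]
def go(pos,yaw):
    o=env.get_obs(); R=Ro.from_euler("xyz",o["tool_rot"],degrees=True); T=Ro.from_euler("xyz",[180,0,yaw],degrees=True)
    print("t",round(o["time_s"],2),"at",np.round(o["tool_pos"],4),np.round(o["tool_rot"],1),"F",np.round(o["force"],1),"w",round(float(o["grip_width"]),4))
    print(" shift",np.round(R.inv().apply(np.array(pos)-o["tool_pos"]),4),"turn",np.round((R.inv()*T).as_rotvec(),3))
E
python3 -c "
from h import *
go([.52,.22,.25],146)"
```

```text
t 0.25 at [0.1863 0.6225 0.222 ] [-180.     0.   163.3] F [1.2 0.4 0.7] w 0.087
 shift [-0.4351 -0.2899 -0.0277] turn [-0.001  0.     0.303]
```

Request:
step_arm:
  steps: [-0.05, -0.033, -0.006, 0, 0, 0.06, -1, -0.1, -0.066, -0.012, 0, 0, 0.12, -1, -0.15, -0.1, -0.018, 0, 0, 0.18, -1, -0.2, -0.133, -0.024, 0, 0, 0.24, -1, -0.25, -0.167, -0.028, 0, 0, 0.303, -1]

```text
time_s: 0.88
tool_pos: [0.3791, 0.3895, 0.251]
tool_rot: [179.9, 0.0, 145.9]
force: [-0.2, -0.3, -0.8]
grip_width: 0.087
```

```bash
python3 -c "
from h import *
go([.52,.22,.25],146); go([.429,-.249,.15],146)"
```

```text
t 0.88 at [0.3791 0.3895 0.251 ] [179.9   0.  145.9] F [-0.2 -0.3 -0.8] w 0.087
 shift [-0.2117 -0.0613  0.001 ] turn [ 0.001  0.    -0.002]
t 0.88 at [0.3791 0.3895 0.251 ] [179.9   0.  145.9] F [-0.2 -0.3 -0.8] w 0.087
 shift [-0.3995 -0.5006  0.1005] turn [ 0.001  0.    -0.002]
```

Request:
step_arm:
  steps: [-0.053, -0.015, 0, 0, 0, 0, -1, -0.106, -0.03, 0, 0, 0, 0, -1, -0.16, -0.045, 0, 0, 0, 0, -1, -0.212, -0.061, 0, 0, 0, 0, -1, -0.235, -0.115, 0.005, 0, 0, 0, -1]

```text
time_s: 1.5
tool_pos: [0.5106, 0.1626, 0.2451]
tool_rot: [-180.0, 0.1, 145.9]
force: [-0.3, 0.0, 0.4]
grip_width: 0.0869
```

Request:
step_arm:
  steps: [-0.022, -0.05, 0.005, 0, 0, 0, -1, -0.044, -0.1, 0.015, 0, 0, 0, -1, -0.066, -0.155, 0.03, 0, 0, 0, -1, -0.09, -0.21, 0.045, 0, 0, 0, -1, -0.11, -0.265, 0.06, 0, 0, 0, -1]

```text
time_s: 2.12
tool_pos: [0.4509, -0.1189, 0.1854]
tool_rot: [179.9, 0.0, 146.0]
force: [1.1, -0.3, 0.4]
grip_width: 0.0868
```

```bash
python3 -c "
from h import *
go([.429,-.249,.06],146)"
```

```text
t 2.12 at [ 0.4509 -0.1189  0.1854] [179.9   0.  146. ] F [ 1.1 -0.3  0.4] w 0.0868
 shift [-0.0546 -0.1202  0.1253] turn [ 0.001  0.001 -0.001]
```

Request:
step_arm:
  steps: [-0.018, -0.04, 0.04, 0, 0, 0, -0.5, -0.036, -0.08, 0.08, 0, 0, 0, -0.5, -0.055, -0.12, 0.125, 0, 0, 0, -0.5, -0.055, -0.12, 0.125, 0, 0, 0, -0.5]
  newtons: 15

```text
time_s: 2.62
tool_pos: [0.4255, -0.2499, 0.0573]
tool_rot: [-179.7, -0.3, 145.6]
force: [-0.7, 0.9, 0.2]
grip_width: 0.0658
```

```bash
python3 -c "
from h import *
go([.429,-.249,.0015],146)
s=cam('top');im=s['color'];cv2.imwrite('pics/top2.png',cv2.resize(im[200:300,340:460],None,fx=5,fy=5,interpolation=cv2.INTER_CUBIC))
"
```

```text
t 2.62 at [ 0.4255 -0.2499  0.0573] [-179.7   -0.3  145.6] F [-0.7  0.9  0.2] w 0.0658
 shift [-0.0027  0.003   0.0558] turn [-0.005 -0.006 -0.007]
```

View pics/top2.png

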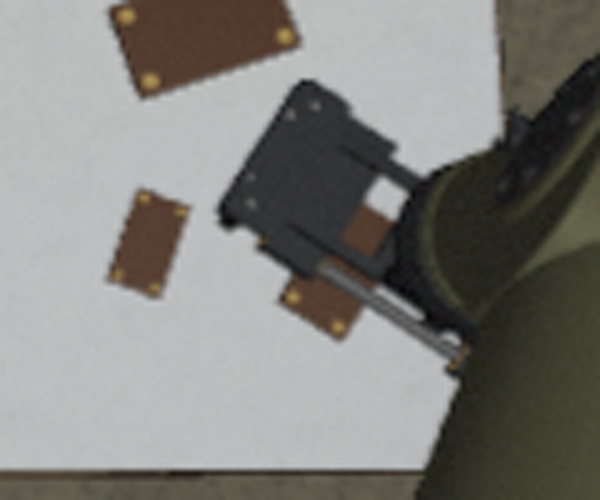

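The open fingers straddle the plate: its near corner is at crop (320,300) and its body shows between the pads at (370,230). Descending.

Request:
step_arm:
  steps: [-0.002, 0.002, 0.025, 0, 0, 0, -0.5, -0.003, 0.003, 0.045, 0, 0, 0, -0.5, -0.003, 0.003, 0.052, 0, 0, 0, -0.5, -0.003, 0.003, 0.052, 0, 0, 0, -0.5]

```text
time_s: 3.18
tool_pos: [0.4347, -0.2457, 0.0092]
tool_rot: [179.9, 0.0, 146.0]
force: [-0.7, 0.4, 0.2]
grip_width: 0.0653
```

```bash
python3 -c "
from h import *
go([.429,-.249,.0015],146)"
```

```text
t 3.17 at [ 0.4347 -0.2457  0.0092] [179.9   0.  146. ] F [-0.7  0.4  0.2] w 0.0653
 shift [ 0.0029 -0.0059  0.0077] turn [0.001 0.001 0.001]
```

Request:
step_arm:
  steps: [0.003, -0.006, 0.005, 0, 0, 0, -0.5, 0.003, -0.006, 0.007, 0, 0, 0, -0.5, 0.003, -0.006, 0.007, 0, 0, 0, 1, 0.003, -0.006, 0.007, 0, 0, 0, 1, 0.003, -0.006, 0.007, 0, 0, 0, 1]

```text
time_s: 3.8
tool_pos: [0.4283, -0.2496, 0.0016]
tool_rot: [180.0, 0.0, 146.0]
force: [0.6, 1.0, -0.5]
grip_width: 0.0429
```

Request:
step_arm:
  steps: [0, 0, 0, 0, 0, 0, 1, 0, 0, 0, 0, 0, 0, 1, 0, 0, -0.03, 0, 0, 0, 1, 0, 0, -0.06, 0, 0, 0, 1, 0, 0, -0.1, 0, 0, 0, 1]

```text
time_s: 4.42
tool_pos: [0.4273, -0.2493, 0.1018]
tool_rot: [-180.0, -0.1, 146.0]
force: [1.1, 1.4, -1.2]
grip_width: 0.0396
```

```bash
python3 -c "
from h import *
L=Bp(-110,0,12);L[2]=.11
go(L,171.14)"
```

```text
t 4.42 at [ 0.4273 -0.2493  0.1018] [-1.80e+02 -1.00e-01  1.46e+02] F [ 1.1  1.4 -1.2] w 0.0396
 shift [ 0.1727  0.3701 -0.0082] turn [-0.    -0.002 -0.439]
```

Request:
step_arm:
  steps: [0.022, 0.046, -0.004, 0, 0, -0.08, 1, 0.044, 0.093, -0.008, 0, 0, -0.17, 1, 0.066, 0.14, -0.01, 0, 0, -0.26, 1, 0.088, 0.187, -0.01, 0, 0, -0.35, 1, 0.11, 0.234, -0.01, 0, 0, -0.439, 1]

```text
time_s: 5.05
tool_pos: [0.468, 0.0075, 0.1117]
tool_rot: [180.0, 0.0, 171.3]
force: [0.3, -0.7, -0.2]
grip_width: 0.0396
```

```bash
python3 -c "
from h import *
L=Bp(-110,0,12);L[2]=.07
go(L,171.14)"
```

```text
t 5.05 at [0.468  0.0075 0.1117] [180.    0.  171.3] F [ 0.3 -0.7 -0.2] w 0.0396
 shift [-0.0009  0.1484  0.0418] turn [0.001 0.001 0.003]
```

Request:
step_arm:
  steps: [0, 0.05, 0, 0, 0, 0.003, 1, 0, 0.1, 0, 0, 0, 0.003, 1, 0, 0.148, 0.01, 0, 0, 0.003, 1, 0, 0.148, 0.04, 0, 0, 0.003, 1, 0, 0.148, 0.04, 0, 0, 0.003, 1]

```text
time_s: 5.68
tool_pos: [0.4885, 0.1514, 0.0694]
tool_rot: [-179.8, -0.2, 171.0]
force: [-0.8, -0.4, 0.3]
grip_width: 0.0396
```

```bash
python3 - <<'E'
from h import *
L=Bp(-110,0,12);L[2]=.014
s=cam('top');im=s['color'];cv2.imwrite('pics/top3.png',cv2.resize(im[150:290,200:340],None,fx=4,fy=4,interpolation=cv2.INTER_CUBIC))
go(L,171.14)
E
```

```text
t 5.72 at [0.4898 0.1512 0.0708] [-1.799e+02 -1.000e-01  1.709e+02] F [-0.2  0.   0.3] w 0.0396
 shift [-0.0012  0.0032  0.0568] turn [-0.002 -0.002 -0.004]
```

View pics/top3.png

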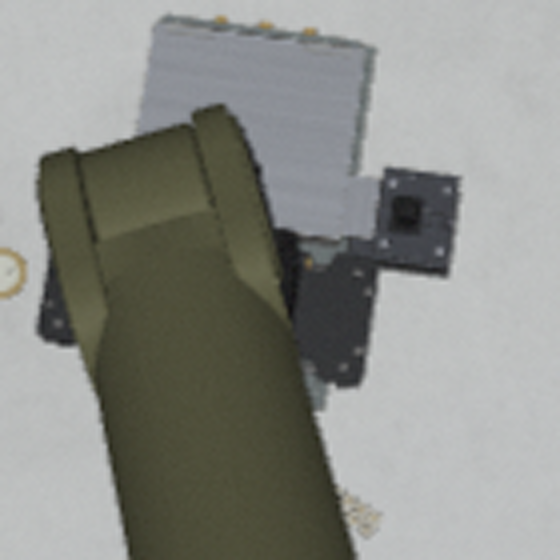

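```bash
python3 - <<'E'
from h import *
s=cam('top')
for z in(.012,.075): print(np.round(ray(s,(276.9,215.4),z),3))
print(proj(s,[Bp(-110,0,70),Bp(-75,-20,70),Bp(-75,20,70)]).round(1))
v=cam('side');im=v['color'];cv2.imwrite('pics/side3.png',cv2.resize(im[170:290,190:390],None,fx=4,fy=4,interpolation=cv2.INTER_CUBIC))
E
```

```text
[0.531 0.098 0.012]
[0.522 0.097 0.075]
[[254.4 227.8]
 [264.2 215.5]
 [248.8 213.2]]
```

View pics/side3.png

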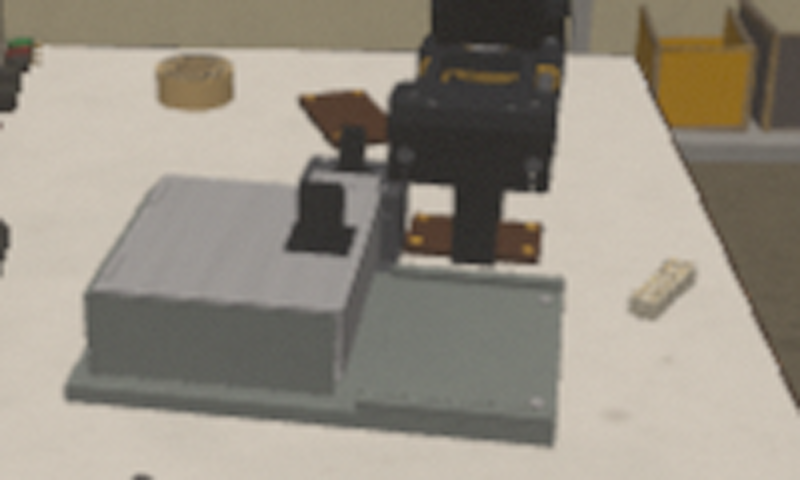

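The side view shows the plate level and centred in the fingers, spanning crop (408..542, 240), above the ledge. Lowering it.

Request:
step_arm:
  steps: [-0.001, 0.003, 0.03, 0, 0, 0, 1, -0.001, 0.003, 0.048, 0, 0, 0, 1, -0.001, 0.003, 0.05, 0, 0, 0, 1, -0.001, 0.003, 0.05, 0, 0, 0, 1]

```text
time_s: 6.32
tool_pos: [0.4927, 0.1547, 0.0222]
tool_rot: [180.0, 0.0, 170.9]
force: [0.2, -0.1, 0.3]
grip_width: 0.0396
```

```bash
python3 -c "
from h import *
L=Bp(-110,0,12);L[2]=.0145
go(L,171.14)"
```

```text
t 6.33 at [0.4927 0.1547 0.0222] [180.    0.  170.9] F [ 0.2 -0.1  0.3] w 0.0396
 shift [ 0.0012 -0.0009  0.0077] turn [ 0.     0.001 -0.004]
```

Request:
step_arm:
  steps: [0.001, -0.001, 0.005, 0, 0, -0.004, 1, 0.001, -0.001, 0.008, 0, 0, -0.004, 1, 0.001, -0.001, 0.008, 0, 0, -0.004, 1]

```text
time_s: 6.7
tool_pos: [0.4911, 0.1541, 0.0137]
tool_rot: [180.0, 0.0, 171.2]
force: [-0.4, -0.3, -0.1]
grip_width: 0.0392
```

Request:
step_arm:
  steps: [0, 0, 0, 0, 0, 0, -0.4, 0, 0, 0, 0, 0, 0, -0.4, 0, 0, 0, 0, 0, 0, -0.4, 0, 0, 0, 0, 0, 0, -0.4]

```text
time_s: 7.2
tool_pos: [0.4911, 0.1541, 0.0136]
tool_rot: [180.0, 0.0, 171.2]
force: [-0.3, 0.1, 0.1]
grip_width: 0.0599
```

Request:
step_arm:
  steps: [0, 0, -0.03, 0, 0, 0, -0.4, 0, 0, -0.07, 0, 0, 0, -0.4, 0, 0, -0.12, 0, 0, 0, -0.4, 0, 0, -0.12, 0, 0, 0, -0.4]

```text
time_s: 7.7
tool_pos: [0.494, 0.1551, 0.1378]
tool_rot: [179.7, 0.4, 171.2]
force: [-0.3, 0.5, -0.6]
grip_width: 0.0608
```

```bash
python3 - <<'E'
from h import *
go(Bp(-30,0,125),171.14)
v=cam('side');im=v['color'];cv2.imwrite('pics/side4.png',cv2.resize(im[170:290,190:390],None,fx=4,fy=4,interpolation=cv2.INTER_CUBIC))
E
```

```text
t 7.7 at [0.494  0.1551 0.1378] [179.7   0.4 171.2] F [-0.3  0.5 -0.6] w 0.0608
 shift [-0.0774 -0.0016  0.0133] turn [0.005 0.007 0.001]
```

View pics/side4.png

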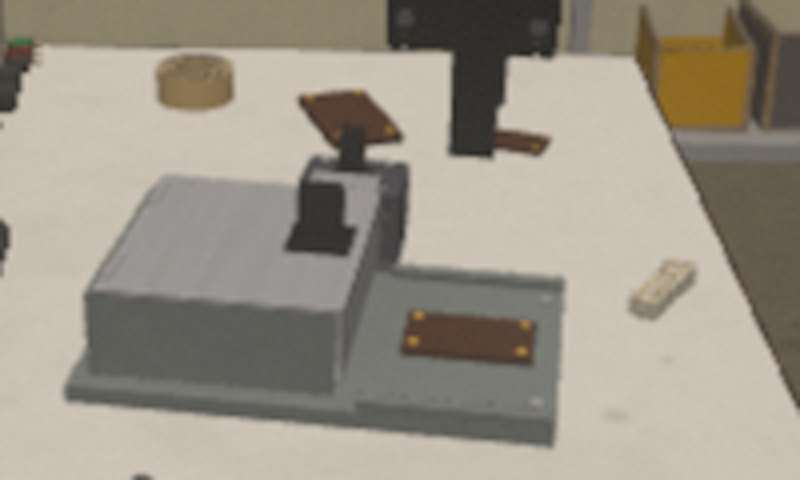

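The plate lies flat, square and centred on the ledge, at crop (470,338), and is free of the fingers. Next is the cover grip.

Request:
step_arm:
  steps: [-0.04, -0.001, 0, 0.002, 0.003, 0, -0.4, -0.077, -0.001, 0.01, 0.002, 0.003, 0, -0.4, -0.077, -0.001, 0.01, 0.002, 0.003, 0, -0.4, -0.077, -0.001, 0.01, 0.002, 0.003, 0, -0.4]

```text
time_s: 8.25
tool_pos: [0.5655, 0.1411, 0.1221]
tool_rot: [-179.8, -0.3, 171.2]
force: [-0.3, -0.4, -0.4]
grip_width: 0.0604
```

```bash
python3 -c "
from h import *
go(Bp(-30,0,76),171.14)"
```

```text
t 8.25 at [0.5655 0.1411 0.1221] [-179.8   -0.3  171.2] F [-0.3 -0.4 -0.4] w 0.0604
 shift [-0.005   0.0015  0.0461] turn [-0.003 -0.006  0.001]
```

Request:
step_arm:
  steps: [-0.002, 0.001, 0.015, 0, 0, 0, -0.4, -0.003, 0.001, 0.03, 0, 0, 0, -0.4, -0.003, 0.001, 0.03, 0, 0, 0, -0.4, -0.003, 0.001, 0.03, 0, 0, 0, -0.4]

```text
time_s: 8.75
tool_pos: [0.5699, 0.1418, 0.0936]
tool_rot: [-179.9, -0.2, 171.2]
force: [-0.6, -0.7, 0.2]
grip_width: 0.0609
```

```bash
python3 -c "
from h import *
go(Bp(-30,0,76),171.14)"
```

```text
t 8.75 at [0.5699 0.1418 0.0936] [-179.9   -0.2  171.2] F [-0.6 -0.7  0.2] w 0.0609
 shift [-0.0005  0.      0.0176] turn [-0.002 -0.003  0.001]
```

Request:
step_arm:
  steps: [0, 0, 0.01, 0, 0, 0, -0.4, 0, 0, 0.017, 0, 0, 0, -0.4, 0, 0, 0.017, 0, 0, 0, 0.4, 0, 0, 0.017, 0, 0, 0, 1, 0, 0, 0.017, 0, 0, 0, 1]
  newtons: 25

```text
time_s: 9.38
tool_pos: [0.5702, 0.1418, 0.0768]
tool_rot: [-179.9, -0.1, 171.2]
force: [0.1, -0.2, -0.1]
grip_width: 0.0387
```

Request:
step_arm:
  steps: [0, 0, 0, 0, 0, 0, 1, 0, 0, 0, 0, 0, 0, 1, 0, 0, 0, 0, 0, 0, 1, 0, 0, 0, 0, 0, 0, 1]

```text
time_s: 9.88
tool_pos: [0.5702, 0.1429, 0.0767]
tool_rot: [-180.0, -0.1, 171.3]
force: [1.1, 3.0, -1.2]
grip_width: 0.0117
```

Request:
step_arm:
  steps: [0, 0, -0.002, 0, 0, 0, 1, 0, 0, -0.004, 0, 0, 0, 1, 0, 0, -0.004, 0, 0, 0, 1, 0, 0, -0.004, 0, 0, 0, 1]

```text
time_s: 10.38
tool_pos: [0.5709, 0.1428, 0.0805]
tool_rot: [-180.0, -0.0, 171.2]
force: [4.7, 4.0, -4.6]
grip_width: 0.0122
```

Request:
step_arm:
  steps: [0, 0, -0.002, 0, 0, 0, 1, 0, 0, -0.004, 0, 0, 0, 1, 0, 0, -0.004, 0, 0, 0, 1, 0, 0, -0.004, 0, 0, 0, 1]

```text
time_s: 10.88
tool_pos: [0.5719, 0.1426, 0.0847]
tool_rot: [-180.0, 0.1, 171.2]
force: [5.9, 2.9, -5.4]
grip_width: 0.0119
```

Request:
step_arm:
  steps: [-0.002, 0, -0.002, 0, 0, 0, 1, -0.004, 0, -0.004, 0, 0, 0, 1, -0.005, 0, -0.006, 0, 0, 0, 1, -0.005, 0, -0.006, 0, 0, 0, 1]

```text
time_s: 11.38
tool_pos: [0.5737, 0.1424, 0.09]
tool_rot: [-179.9, -0.3, 171.3]
force: [-0.7, 5.1, -4.1]
grip_width: 0.0118
```

```bash
python3 - <<'E'
from h import *
go(Bp(-30,0,90),171.14)
v=cam('side');im=v['color'];cv2.imwrite('pics/side5.png',cv2.resize(im[170:290,190:390],None,fx=4,fy=4,interpolation=cv2.INTER_CUBIC))
E
```

```text
t 11.38 at [0.5737 0.1424 0.09  ] [-179.9   -0.3  171.3] F [-0.7  5.1 -4.1] w 0.0118
 shift [ 0.0032 -0.0011  0.    ] turn [-0.001 -0.006  0.002]
```

View pics/side5.png

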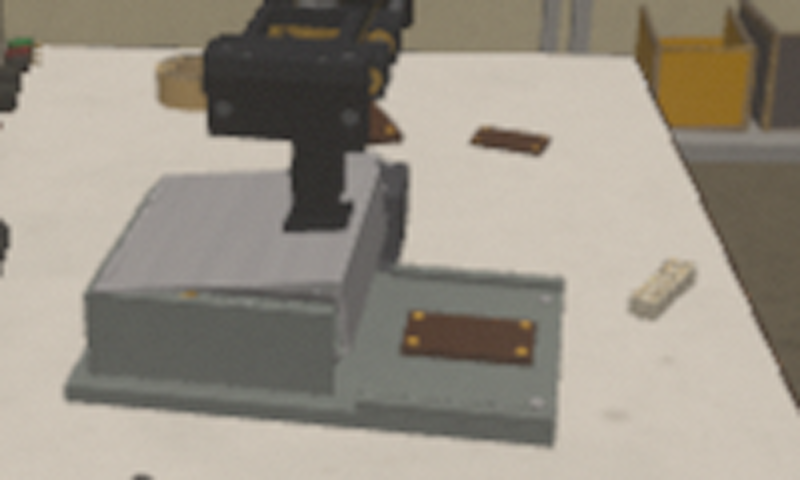

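Lid lifted about 13 mm at the grip, past the 5 mm stop, with only about 4–5 N. A gap shows under the cover edge at crop (190,293), widening to the front at (340,310). So it is not caught and the catch stays alone. I lift on along the arc.

Request:
step_arm:
  steps: [-0.006, 0.001, -0.01, 0, 0, 0, 1, -0.012, 0.001, -0.0185, 0, 0, 0, 1, -0.0185, 0.001, -0.0265, 0, 0, 0, 1, -0.026, 0.001, -0.034, 0, 0, 0, 1, -0.026, 0.001, -0.034, 0, 0, 0, 1]

```text
time_s: 12.05
tool_pos: [0.5993, 0.1386, 0.1254]
tool_rot: [-179.9, -0.4, 171.2]
force: [-5.9, 3.6, 2.8]
grip_width: 0.0117
```

Request:
step_arm:
  steps: [-0.008, 0, -0.0065, 0, 0, 0, 1, -0.017, 0, -0.012, 0, 0, 0, 1, -0.0265, 0, -0.017, 0, 0, 0, 1, -0.036, 0, -0.0205, 0, 0, 0, 1, -0.036, 0, -0.0205, 0, 0, 0, 1]

```text
time_s: 12.68
tool_pos: [0.636, 0.1331, 0.1467]
tool_rot: [-179.9, -0.3, 171.2]
force: [-4.5, 3.3, 5.8]
grip_width: 0.0116
```

Request:
step_arm:
  steps: [0, 0, 0, 0, 0, 0, 1, 0, 0, 0, 0, 0, 0, 1, 0, 0, 0, 0, 0, 0, 1, 0, 0, 0, 0, 0, 0, 1]

```text
time_s: 13.18
tool_pos: [0.6359, 0.1331, 0.1467]
tool_rot: [-179.9, -0.2, 171.2]
force: [-4.4, 3.7, 4.1]
grip_width: 0.0114
```

```bash
python3 - <<'E'
from h import *
go(Bp(-30,0,90),171.14)
v=cam('side');im=v['color'];cv2.imwrite('pics/side6.png',cv2.resize(im[140:290,190:390],None,fx=4,fy=4,interpolation=cv2.INTER_CUBIC))
E
```

```text
t 13.18 at [0.6359 0.1331 0.1467] [-179.9   -0.2  171.2] F [-4.4  3.7  4.1] w 0.0114
 shift [ 0.0659 -0.0015  0.057 ] turn [-0.001 -0.004  0.001]
```

View pics/side6.png

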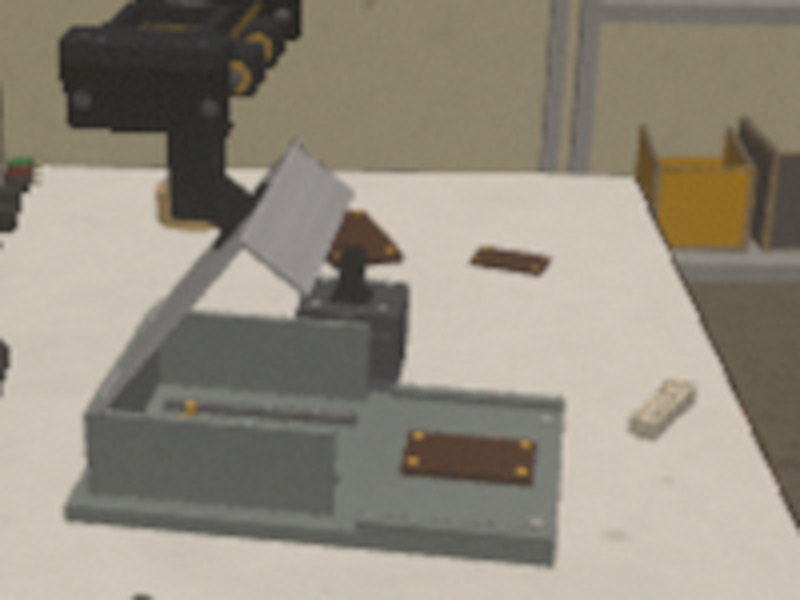

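The cover stands about 53° open (hinge at crop (95,410), front edge at (295,140)), with its lug held in the fingers at (235,210). The plate still lies square on the ledge at (470,458), and the catch and the bystanders in view are in place. Handing in.

```bash
python3 -c "
from h import *
go(Bp(-30,0,90),171.14); print(env.sign_off())"
```

```text
t 13.22 at [0.6359 0.1331 0.1467] [-179.9   -0.2  171.2] F [-4.6  3.4  4.9] w 0.0117
 shift [ 0.0659 -0.0015  0.057 ] turn [-0.001 -0.004  0.001]
the job is handed in; nothing more can be done
None
```

The plate is on the ledge and the cover is held open; I handed the job in at 13.2 s, with no verdict reported back.

- **Plate:** I picked the middle-sized plate (70 x 40 mm), laid it square in the middle of the ledge with its long side pointing into the box, and let go. In the last picture it lies there flat and free, within a few mm of the ledge's middle by eye against the projected point.
- **Tug:** The cover came up 13 mm at the grip with only about 4–5 N, well past the 5 mm stop. It was not caught, so I never touched the catch.
- **Cover:** It is open about 53–55° (roughly 0.95 rad), judged from the tool's travel and the side picture. The arm's pose held still over the last 0.5 s, and the fingers are closed on the lug with the grip set to 25 N.
- **Other things:** The last picture covered the box area, the catch and the strip, which were in place. I did not take a final look at the bottle and carton, and the tape was mostly hidden behind the gripper, but no move came near any of them.
- **Discrepancy:** A side force of about 3–5 N stayed on the tool while it held the lug, from roughly 1 mm of offset. I left it as harmless.

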